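Pull out the scrap tray and clear the lemon halves into it

TASK

Pull the scrap tray under the bamboo prep board out until it meets its stop, then clear the two squeezed lemon halves off the board into the tray. Leave the tray fully out and do not disturb the jug, cup, apple and spice jar standing round it.

Things in the scene. Friction and masses are not known exactly. Their poses are not given: they have to be found in the camera images.
- prep_board: Bamboo prep board: a low box on rubber feet that does not slip on the trolley, 200 mm deep (its x), 240 mm wide (its y), 85 mm high; its flat top is the chopping surface, without a rim. Origin: centre of its underside, at the trolley top; z up. The tray comes out along its -x; the board's top ends at x = -100 mm on that side.
- scrap_tray (a joint): How far the scrap tray is out, in m: 0 is shut, 0.13 is its stop. It slides along the board's -x with light friction and stays where it is left.
- tray_pull (a point): Middle of the tray's bow pull, a dark horizontal steel bar 10 mm thick and 124 mm long (along the board's y), 47 mm above the trolley. The bar's middle line stands 40 mm in front of the tray's 56 mm high bamboo front, with 35 mm clear between bar and front, open above and below; it is straight and free for 45 mm either side of this point. Axes as the board's; moves with the tray.
- tray_floor (a point): Centre of the inner floor of the steel tray, 19 mm above the trolley: inside 164 mm along the board's x, 196 mm along its y, walls 42 mm high and 4 mm thick; the bamboo front, 12 mm thick, rises to 66 mm above the trolley. Axes as the board's; moves with the tray. With the tray at its stop, 112 mm of its inside lies open in front of the board's edge.
- lemon_half_a: Squeezed lemon half, yellow, 55 mm across and 38 mm high, about 50 g, lying cut face down on the part of the board's top towards its +y. Origin on its axis 15 mm above the cut face; z points to its rounded end.
- lemon_half_b: The other squeezed lemon half, same shape and size, cut face down on the part of the board's top towards its -y.
- juice_jug: Small orange-red jug, 79 x 111 x 74 mm high, loose; origin at the centre of its underside.
- cup: Blue-green drinking cup, 66 mm across, 85 mm high, loose; origin at the centre of its underside.
- apple: Red apple, about 75 mm across, 72 mm high, loose; origin at the middle of its underside.
- spice: Spice jar with a red cap, 45 mm across, 106 mm high, loose; origin at the centre of its underside.

How it is judged:
On the way:
1. the scrap tray is pulled out to its stop (value of joint scrap_tray above 0.124 m), for 0.2 s.
At the end, for the whole second after the job is handed in: The tray stands within 6 mm of its stop, both lemon halves lie inside it (within its walls, their origins under 45 mm above its floor), and jug, cup, apple and spice jar are upright and within 30 mm of where they stood (value of joint scrap_tray above 0.124 m and x of lemon_half_a in the frame of tray_floor between -0.082 and 0.082 m and y of lemon_half_a in the frame of tray_floor between -0.098 and 0.098 m and z of each of lemon_half_a, lemon_half_b in the frame of tray_floor below 0.045 m and x of lemon_half_b in the frame of tray_floor between -0.082 and 0.082 m and y of lemon_half_b in the frame of tray_floor between -0.098 and 0.098 m and distance of each of juice_jug, cup, apple, spice from where it was at the start of the episode below 0.03 m and angle between each of juice_jug, cup, apple, spice's own z axis and vertical below 0.2 rad); the robot touches nothing.
It fails at once if the jug is knocked over or pushed more than 30 mm away (distance of juice_jug from where it was at the start of the episode above 0.03 m or angle between juice_jug's own z axis and vertical above 0.5 rad).
It fails at once if the cup is knocked over or pushed more than 30 mm away (distance of cup from where it was at the start of the episode above 0.03 m or angle between cup's own z axis and vertical above 0.5 rad).
It fails at once if the apple is knocked over or pushed more than 30 mm away (distance of apple from where it was at the start of the episode above 0.03 m or angle between apple's own z axis and vertical above 0.5 rad).
It fails at once if the spice jar is knocked over or pushed more than 30 mm away (distance of spice from where it was at the start of the episode above 0.03 m or angle between spice's own z axis and vertical above 0.5 rad).
It also fails if it takes over 64 s, if anything falls off the work surface, if the arm or the gripper's body presses on something with over 40 N, if the wrist force passes 120 N, or if a joint passes its speed limit or range.

ROBOT

A 6-joint arm with a two-finger parallel gripper is mounted at the origin on a cart in front of the work surface, level with it; the furniture and walls round the work are solid. World frame = base frame: x ahead of the robot, y to its left, z up, the work surface at z = 0. Lengths are in m, angles in rad, forces in N, time in s.
With the tool pointing down it reaches from about 0.3 to 0.875 m from the base axis. Payload 6.4 kg.
Tool frame: the origin (TCP) lies between the finger pads; the fingertips stand 19 mm ahead of it and the grasp point (between the pads) is the TCP; z points along the fingers, y is the line along which they close (so a half turn about z gives the same grasp; the last joint's range is limited). The gripper opens to 88 mm and grips with 3 to 60 N. Pads are 18 mm wide; open, the fingers measure 123 mm over their backs; the gripper's body (75 mm by 187 mm) begins 45 mm behind the grasp point.
Start: joints at [-1.5, 0.181, 1.607, -0, 1.354, -0.206], TCP at [0.157, -0.553, 0.258] pointing down, gripper open.
Joint ranges: [-2.99, 2.99], [-0.89, 2.07], [0.3, 2.58], [-1.14, 4.28], [0, 2.63], [-3.12, 3.12]. Speed limits (rad/s): [2.57, 2.57, 3.01, 3.14, 3.14, 3.14].

INTERFACE

Orientations are given as a rotation vector (axis times angle).
In Python, from cell import env gives the robot as it stands. The module is installed in compiled form; this text tells all that it offers.
- The arm moves only by the tool step_arm, never from a script. Its argument "commands" is a list of rows, each a list of 7 numbers: the opening, from 0 (shut) to 1 (fully open), then the shift along the tool's x, y, z in m, then the turn, a rotation vector about the tool's x, y, z in rad. In form: [[jaw, dx, dy, dz, rx, ry, rz], ...]. A call has 1 to 12 rows; each row shifts and turns the commanded pose from where the row before left it, along the tool's axes as they then stand; what a row does not reach is not made up. A row lasts 1/10 s, in which the tool goes at most 50 mm and 8.59 degrees, less where a joint would pass 70% of its speed; a pose out of reach is approached as far as the arm can. A call with a gripper value outside its range is refused whole. The fingers move at their own pace and stop on an object; "newtons" is the grip in N (left out, the last holds). Time passes only in rows, so rows that do not move let the fingers close. It gives the time, the measured TCP pose, the force, the opening and the grip force at its end, in the units of the state.
- env.get_obs(): the state, without advancing time (a new reading comes with each control period).
- env.snapshot(name): name is "scene" or "side" or "wrist"; returns the picture (480x640x3 uint8, red, green, blue); there is no depth.
- env.camera_info(name): a dict with "fovy" (degrees; the focal length in pixels is half the picture's height over the tangent of half this angle, whatever the lens; pixels are square), "cx", "cy" (the principal point, pixels), "rvec" (rotation vector, rad) and "tvec" (3), from world to camera coordinates, as OpenCV has them; the wrist camera has in their place "T_tool_cam" (4x4, takes a point from camera to tool coordinates, whose origin is the TCP and whose axes are the flange's). Camera axes: x right, y down, z forward; pixel columns grow to the right and rows downward; lengths in m; the calibration is good to about 2 mm. A picture is of the moment at which its call begins: read the wrist's pose just before it. camera_info takes no time and is no camera call.
- env.close_job(): hands the job in; it is judged then, once.
Trained networks look in the newest picture that a camera, given by its name, has taken for a name from the list of things; names that differ only in an ending like _2 or _b are one class to them, and where a whole thing is asked for, a point or a joint stands for the part that bears it (a point fixed in the world has none). Each returns a list of dicts, best first, with "score" (0 to 1); they miss things now and then, are a little off and sometimes report something else, mostly with a low value. They report only what shows in the picture. A call takes as long as a camera call.
- env.recognise(camera, label): "rect" ([centre column, centre row, width, height] in pixels, round what is visible of it).
The state is a dict: "time_s": time; "joint_positions": joint angles; "joint_velocities": joint speeds; "tau": joint torques, N m; "tcp_pos": TCP position; "orientation": TCP orientation; "force": force on the tool from outside, world axes, zero at the start; "torque": the same for the moment, N m; "width": opening from 0.0 (shut) to 1.0 (fully open); "grasp_force": force on a finger pad.
Only numpy, scipy, OpenCV 4.12 (cv2) and the standard library are available. Lean on these libraries where they do the work, as an engineer would, in place of code of your own. Each camera call takes 0.05 s, during which the arm holds its last target. There are 200 camera calls.

## Working session

There is one attempt and no reset: what is moved stays moved. The work goes in short steps, Python scripts to look and compute and a tool call to move; the robot and the scene stay as the last step left them, time stands still between calls to the robot, and variables do not carry over. Pictures are saved under pics/ and viewed, at most 10 in all, crops included, and the job is handed in when it is done.

Besides the shell and the picture viewer there is one more tool, called after "Request:" in YAML: its name, and indented under it one key for each argument. step_arm: Moves the arm, as the interface text tells. Its arguments: {"type":"object","properties":{"commands":{"type":"array","items":{"type":"array","items":{"type":"number"}}},"newtons":{"type":"number"}},"required":["commands"]}

```bash
mkdir -p pics
cat > h.py <<'E'
import numpy as np, cv2
from cell import env
from scipy.spatial.transform import Rotation as R
def cam(n):
    c=env.camera_info(n); f=240/np.tan(np.radians(c['fovy'])/2)
    K=np.array([[f,0,c['cx']],[0,f,c['cy']],[0,0,1.]])
    if 'rvec' in c:
        Rm=cv2.Rodrigues(np.array(c['rvec'],float))[0]; t=np.array(c['tvec'],float)
    else:
        o=env.get_obs(); T=np.eye(4); T[:3,:3]=R.from_rotvec(o['orientation']).as_matrix(); T[:3,3]=o['tcp_pos']
        W=T@np.array(c['T_tool_cam']); Rm=W[:3,:3].T; t=-Rm@W[:3,3]
    return K,Rm,t
def ray(n,u,v,z):
    K,Rm,t=cam(n); d=Rm.T@np.linalg.solve(K,[u,v,1.]); o=-Rm.T@t
    return o+d*(z-o[2])/d[2]
def proj(n,P):
    K,Rm,t=cam(n); p=(K@(Rm@np.atleast_2d(P).T+t[:,None])).T; return p[:,:2]/p[:,2:]
E
python3 - <<'E'
from h import *
o=env.get_obs(); print(o['time_s'],o['tcp_pos'],o['orientation'])
for n in ['scene','side']:
    im=env.snapshot(n); cv2.imwrite(f'pics/{n}0.png',im[:,:,::-1])
    K,Rm,t=cam(n); print(n,-Rm.T@t,K[0,0])
    for l in ['prep_board','scrap_tray','tray_pull','lemon_half_a','juice_jug','cup','apple','spice']:
        print(l,[(round(d['score'],2),np.round(d['rect']).astype(int).tolist()) for d in env.recognise(n,l)[:3]])
E
```

```text
0.0 [ 0.15713357 -0.55260059  0.25683745] [-3.10984770e+00 -4.33273474e-01 -1.90292150e-04]
scene [0.03287994 0.51691888 0.88300598] 572.2961771095698
prep_board [(0.73, [263, 299, 171, 158])]
scrap_tray [(0.68, [313, 274, 68, 100])]
tray_pull [(0.59, [312, 272, 61, 101])]
lemon_half_a [(0.77, [257, 300, 32, 32]), (0.77, [247, 256, 31, 30])]
juice_jug [(0.88, [287, 397, 70, 56])]
cup [(0.7, [338, 352, 39, 53])]
apple []
spice [(0.64, [341, 153, 22, 50]), (0.25, [246, 256, 30, 30])]
side [0.17439023 0.70842204 0.7651987 ] 557.2057072038006
prep_board [(0.65, [262, 310, 186, 156])]
scrap_tray [(0.58, [323, 277, 68, 73])]
tray_pull [(0.72, [320, 275, 64, 70])]
lemon_half_a [(0.89, [244, 263, 31, 26]), (0.88, [271, 302, 35, 31])]
juice_jug [(0.87, [333, 389, 52, 61])]
cup [(0.65, [365, 333, 35, 58])]
apple [(0.62, [437, 225, 35, 37])]
spice [(0.94, [290, 166, 20, 48])]
```

View pics/scene0.png

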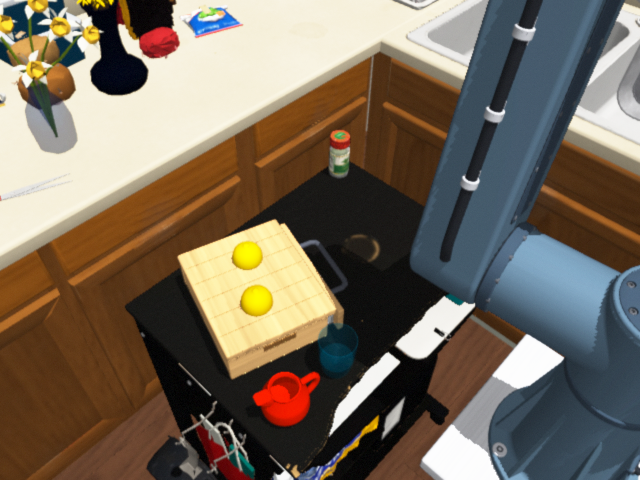

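View pics/side0.png

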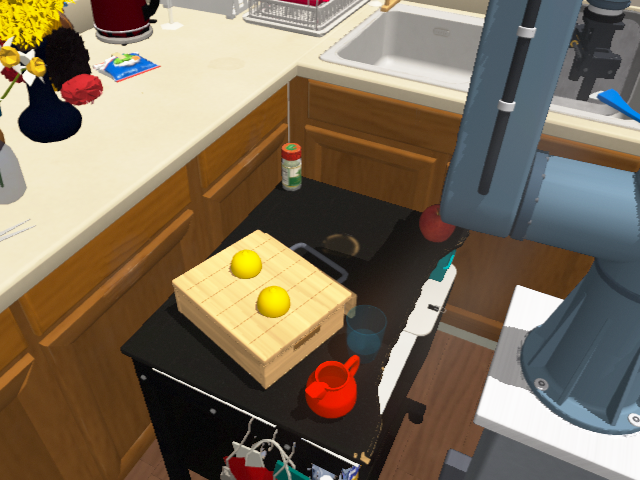

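Both views show the board with two lemons on top. The dark bow pull is on its right edge, at about (322,268) in scene. The cup is near (338,350), the jug at (287,398), the spice jar at (341,153) and the apple at (437,225) in side. Next I fit the board's pose to its silhouette.

```bash
cat > fit.py <<'E'
from h import *
from scipy.optimize import minimize
M={}
for n in ['scene','side']:
    im=cv2.imread(f'pics/{n}0.png'); hsv=cv2.cvtColor(im,cv2.COLOR_BGR2HSV)
    m=((hsv[...,0]>8)&(hsv[...,0]<35)&(hsv[...,1]>50)&(hsv[...,2]>110)).astype(np.uint8)
    k,l,s,c=cv2.connectedComponentsWithStats(m,connectivity=4)
    i=l[300,240]; m=(l==i).astype(np.uint8); m=cv2.morphologyEx(m,cv2.MORPH_CLOSE,np.ones((9,9)))
    M[n]=m; print(n,s[i])
B=np.array([[x,y,z] for x in(-.1,.1) for y in(-.12,.12) for z in(0.008,.085)])
C={n:cam(n) for n in M}
def W(p,P): c,s=np.cos(p[2]),np.sin(p[2]); return P@np.array([[c,s,0],[-s,c,0],[0,0,1]])+[p[0],p[1],0]
def pj(n,P): K,Rm,t=C[n]; q=(K@(Rm@P.T+t[:,None])).T; return q[:,:2]/q[:,2:]
def cost(p,ret=False):
    e=0
    for n,m in M.items():
        a=np.zeros((480,640),np.uint8); h=cv2.convexHull((pj(n,W(p,B))*16).astype(np.int32)); cv2.fillConvexPoly(a,h,1,shift=4)
        e+=(a^m).sum()
    return e
best=None
c0=np.mean([ray('scene',257,290,.085)[:2],ray('side',258,290,.085)[:2]],0); print(c0)
for y in np.arange(-np.pi/2,np.pi/2,.2):
    r=minimize(cost,[*c0,y],method='Nelder-Mead',options=dict(initial_simplex=[[*c0,y],[c0[0]+.03,c0[1],y],[c0[0],c0[1]+.03,y],[*c0,y+.2]]))
    if best is None or r.fun<best.fun: best=r
p=best.x; print(p,best.fun)
E
cat > run2.py <<'E'
from fit import *
for l,n,u,v in [('la','scene',257,300),('la','side',271,302),('lb','scene',247,256),('lb','side',244,263)]: print(l,ray(n,u,v,.1))
for l,n,u,v,z in [('jug','scene',287,397,.037),('jug','side',333,389,.037),('cup','scene',338,352,.042),('cup','side',365,333,.042),('apple','side',437,225,.036),('spice','scene',341,153,.053),('spice','side',290,166,.053)]: print(l,ray(n,u,v,z)[:2])
print('pull',ray('scene',312,272,.047),ray('side',320,275,.047))
out=[]
for n in M:
    im=cv2.imread(f'pics/{n}0.png')
    for P in (B[:, :],):
        q=pj(n,W(p,P)).astype(int)
        for i in range(8):
            for j in range(i): 
                if bin(i^j).count('1')==1: cv2.line(im,q[i].tolist(),q[j].tolist(),(0,0,255),1)
    q=pj(n,W(p,np.array([[-.14-s,y,.047] for s in (0,) for y in(-.062,0,.062)])))
    for a in q: cv2.circle(im,tuple(a.astype(int).tolist()),2,(0,255,0),-1)
    out.append(cv2.resize(im[200:440,160:360],(400,480)) if n=='scene' else cv2.resize(im[200:440,165:365],(400,480)))
cv2.imwrite('pics/fit.png',np.hstack(out))
E
python3 run2.py
```

```text
scene [  177   219   167   160 15827]
side [  172   230   185   159 16638]
[0.52854082 0.15634233]
[0.53995058 0.14155441 1.26865584] 1527.0
la [0.49294655 0.1764214  0.1       ]
la [0.49916281 0.18251932 0.1       ]
lb [0.57738482 0.12429684 0.1       ]
lb [0.58635526 0.12455864 0.1       ]
jug [0.35553786 0.2423412 ]
jug [0.35653091 0.24513498]
cup [0.35046169 0.12838424]
cup [0.35392485 0.12500834]
apple [ 0.3327772  -0.21618147]
spice [ 0.68731303 -0.24845047]
spice [ 0.69515869 -0.24409865]
pull [0.49824805 0.03918484 0.047     ] [0.47880874 0.04062479 0.047     ]
```

View pics/fit.png

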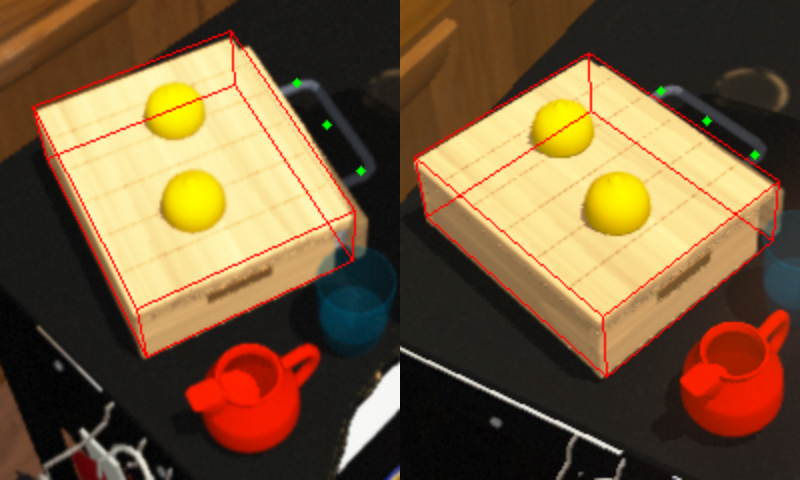

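Run:
```python
import cv2
for n,x,y in (('scene',172,212),('side',168,225)):
    im=cv2.imread(f'pics/{n}0.png')[y:y+168,x:x+196]
    cv2.imwrite(f'pics/z_{n}.png',cv2.resize(im,None,fx=3.5,fy=3.5,interpolation=cv2.INTER_CUBIC))
```

```text
(no output)
```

View pics/z_scene.png

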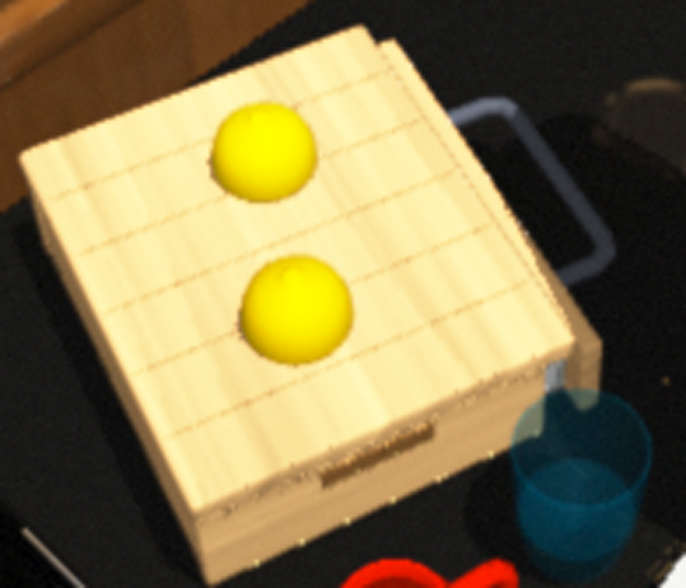

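View pics/z_side.png

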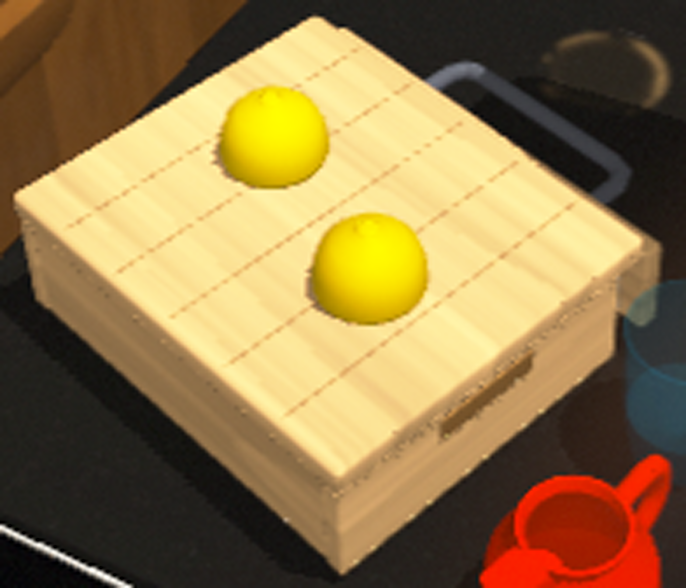

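Top corners, in crop pixels (left, top, right, bottom):
- Scene: (20,153), (368,28), (573,348), (198,512)
- Side: (17,197), (315,15), (643,240), (342,477)

The middle of the bar is at about (562,175) in scene and (552,124) in side.

```bash
cat > fit2.py <<'E'
from h import *
from scipy.optimize import least_squares
O={'scene':(172,212),'side':(168,225)}
cr={'scene':[(20,153),(368,28),(573,348),(198,512)],'side':[(17,197),(315,15),(643,240),(342,477)]}
px=lambda n,c:np.array(c)/3.5+O[n]-.35
Bc=np.array([[.1,-.12,.085],[-.1,-.12,.085],[-.1,.12,.085],[.1,.12,.085]])
def W(p,P): c,s=np.cos(p[2]),np.sin(p[2]); return np.atleast_2d(P)@np.array([[c,s,0],[-s,c,0],[0,0,1]])+[p[0],p[1],0]
def inv(p,P): c,s=np.cos(p[2]),np.sin(p[2]); return (np.atleast_2d(P)-[p[0],p[1],0])@np.array([[c,-s,0],[s,c,0],[0,0,1]])
f=lambda p:np.concatenate([(proj(n,W(p,Bc))-px(n,cr[n])).ravel() for n in O])
r=least_squares(f,[.54,.14,1.27]); p=r.x
E
python3 - <<'E'
from fit2 import *
print(p,np.round(r.fun,1))
for n,L in {'scene':[(562,175),(510,103),(610,245)],'side':[(552,124),(480,70),(622,175)]}.items():
    for c in L: w=ray(n,*px(n,c),.047); print('bar',n,w.round(4),inv(p,w).round(4))
for l,n,c in [('b','scene',(263,152)),('a','scene',(297,309)),('b','side',(274,138)),('a','side',(369,269))]:
    w=ray(n,*px(n,c),.102); print(l,n,w.round(3),inv(p,w).round(3))
for l,w in dict(jug=(.356,.244,0),cup=(.352,.127,0),apple=(.333,-.216,0),spice=(.691,-.246,0)).items(): print(l,inv(p,w).round(3))
E
```

```text
[0.53687365 0.14723602 1.25946054] [-1.5 -0.1 -1.4 -1.4  1.2 -2.2 -2.4  0.4 -0.8 -0.6  2.  -0.6  3.   0.2
  0.3  1.1]
bar scene [ 0.4883 -0.0054  0.047 ] [[-0.1602 -0.0005  0.047 ]]
bar scene [ 0.5446 -0.0234  0.047 ] [[-0.16   -0.0596  0.047 ]]
bar scene [0.4377 0.0119 0.047 ] [[-0.1592  0.0529  0.047 ]]
bar side [ 4.875e-01 -3.000e-04  4.700e-02] [[-0.1556  0.0018  0.047 ]]
bar side [ 0.5422 -0.0215  0.047 ] [[-0.159  -0.0568  0.047 ]]
bar side [0.4378 0.0181 0.047 ] [[-0.1533  0.0547  0.047 ]]
b scene [0.578 0.124 0.102] [[-0.009 -0.046  0.102]]
a scene [0.492 0.178 0.102] [[0.015 0.052 0.102]]
b side [0.581 0.127 0.102] [[-0.006 -0.048  0.102]]
a side [0.496 0.182 0.102] [[0.02  0.05  0.102]]
jug [[0.037 0.202 0.   ]]
cup [[-0.076  0.17   0.   ]]
apple [[-0.408  0.083  0.   ]]
spice [[-0.327 -0.267  0.   ]]
```

The lemons are at board (0.017,0.051) and (-0.008,-0.047). The bar is at board x≈-0.158, so the tray already stands about 20 mm out. I'll approach with the tool's y along the board's x.

```bash
cat > go.py <<'E'
import sys
from fit2 import *
p=np.array([.5369,.1472,1.2595])
def plan(b,yaw_off=0.):
    o=env.get_obs(); Rc=R.from_rotvec(o['orientation'])
    best=None
    for s in (1,-1):
        y=s*np.array([np.cos(p[2]+yaw_off),np.sin(p[2]+yaw_off),0]); z=np.array([0,0,-1.]); x=np.cross(y,z)
        v=(Rc.inv()*R.from_matrix(np.c_[x,y,z])).as_rotvec()
        if best is None or np.linalg.norm(v)<np.linalg.norm(best): best=v
    w=W(p,b)[0]
    d=w-o['tcp_pos']
    print('t',round(o['time_s'],2),'j',np.round(o['joint_positions'],2),'board pos',inv(p,o['tcp_pos']).round(4)[0],'width',round(o['width'],3),'F',np.round(o['force'],1),'grip',o['grasp_force'])
    print('target',w.round(4),'tool shift now',Rc.inv().apply(d).round(4),'turn',best.round(3),'tool shift after turn',(Rc*R.from_rotvec(best)).inv().apply(d).round(4))
if __name__=='__main__': plan(list(map(float,sys.argv[1:4])),*map(float,sys.argv[4:]))
E
python3 go.py -.158 0 .2
```

```text
t 0.9 j [-1.5   0.18  1.61  0.    1.35 -0.21] board pos [-0.783   0.147   0.2577] width 1.0 F [ 0.2  0.3 -0.7] grip 0.0
target [ 0.4885 -0.0032  0.2   ] tool shift now [ 0.469  -0.4384  0.0577] turn [ 0.    -0.     0.588] tool shift after turn [ 0.147  -0.625   0.0577]
```

Request:
step_arm:
  commands:
    - [0.27,0,0,0,0,0,0.118]
    - [0.27,0,0,0,0,0,0.118]
    - [0.27,0,0,0,0,0,0.118]
    - [0.27,0,0,0,0,0,0.117]
    - [0.27,0,0,0,0,0,0.117]
    - [0.27,0.01,-0.044,0.002,0,0,0]
    - [0.27,0.01,-0.044,0.002,0,0,0]
    - [0.27,0.01,-0.044,0.002,0,0,0]
    - [0.27,0.01,-0.044,0.002,0,0,0]
    - [0.27,0.01,-0.044,0.002,0,0,0]
    - [0.27,0.01,-0.044,0.002,0,0,0]
    - [0.27,0.01,-0.044,0.002,0,0,0]

```text
time_s: 2.1
tcp_pos: [0.3187, -0.2798, 0.2439]
orientation: [3.103, -0.488, 0.001]
force: [1.5, -0.2, -0.7]
width: 0.27
grasp_force: 0.0
```

Request:
step_arm:
  commands:
    - [0.27,0.01,-0.044,0.004,0,0,0]
    - [0.27,0.01,-0.044,0.004,0,0,0]
    - [0.27,0.01,-0.044,0.004,0,0,0]
    - [0.27,0.01,-0.044,0.004,0,0,0]
    - [0.27,0.01,-0.044,0.004,0,0,0]
    - [0.27,0.01,-0.044,0.004,0,0,0]
    - [0.27,0.01,-0.044,0.004,0,0,0]
    - [0.27,0,0,0,0,0,0]

```text
time_s: 2.9
tcp_pos: [0.4803, -0.0053, 0.2154]
orientation: [-3.104, 0.478, -0.0]
force: [-1.8, 0.1, -0.0]
width: 0.268
grasp_force: 0.0
```

```bash
python3 go.py -.158 0 .052
python3 - <<'E'
from h import *
P=env.get_obs()
im=env.snapshot('wrist'); cv2.imwrite('pics/w1.png',im[:,:,::-1])
for l in ('tray_pull','lemon_half_a'): print(env.recognise('wrist',l)[:3])
E
```

```text
t 2.9 j [-0.26  0.01  1.88  0.    1.25  1.62] board pos [-0.1625  0.0072  0.2154] width 0.268 F [-1.8  0.1 -0. ] grip 0.0
target [ 0.4885 -0.0032  0.052 ] tool shift now [ 0.0072 -0.0042  0.1634] turn [-0.001  0.     0.006] tool shift after turn [ 0.0072 -0.0045  0.1634]
[{'rect': [268.5, 181.9, 93.7, 284.2], 'score': 0.74}]
[{'rect': [65.2, 292.3, 94.1, 79.0], 'score': 0.78}, {'rect': [73.2, 146.7, 99.7, 86.3], 'score': 0.74}]
```

View pics/w1.png

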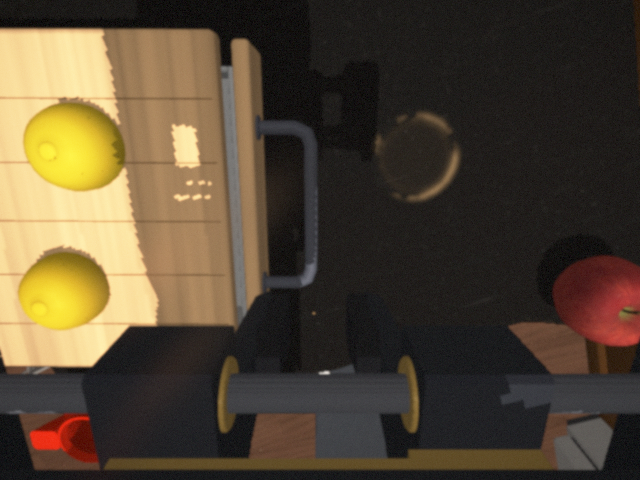

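The wrist view shows the tray slightly open. The bar runs in column ≈311, rows 125–283, and lies parallel to the image columns. The lemons are at (74,147) and (64,290).

Run:
```python
from go import *
for c in [(311,140),(310,205),(309,270)]: w=ray('wrist',*c,.047); print(w.round(4),inv(p,w).round(4))
for c in [(220,35),(74,147),(64,290)]: print(inv(p,ray('wrist',*c,.085 if c[0]==220 else .1)).round(4))
```

```text
[ 0.5414 -0.025   0.047 ] [[-0.1626 -0.0571  0.047 ]]
[ 0.4945 -0.0089  0.047 ] [[-0.1616 -0.0074  0.047 ]]
[0.4424 0.009  0.047 ] [[-0.1605  0.0477  0.047 ]]
[[-0.1084 -0.1203  0.085 ]]
[[-0.0167 -0.0552  0.1   ]]
[[0.0086 0.0416 0.1   ]]
```

Request:
step_arm:
  commands:
    - [0.27,0.01,-0.0015,0.03,0,0,0]
    - [0.27,0,0,0.03,0,0,0]
    - [0.27,0,0,0.03,0,0,0]
    - [0.27,0,0,0.025,0,0,0]
    - [0.27,0,0,0.02,0,0,0]
    - [0.27,0,0,0.015,0,0,0]
    - [0.27,0,0,0.013,0,0,0]
    - [0.27,0,0,0,0,0,0]
    - [0,0,0,0,0,0,0]
    - [0,0,0,0,0,0,0]
    - [0,0,0,0,0,0,0]
  newtons: 20

```text
time_s: 4.15
tcp_pos: [0.4888, -0.0118, 0.0529]
orientation: [3.103, -0.487, -0.0]
force: [-0.8, -2.4, 0.7]
width: 0.107
grasp_force: 20.0
```

```bash
python3 go.py -.27 0 .052
```

```text
t 4.15 j [-0.27  0.29  1.95 -0.    0.9   1.62] board pos [-0.1661 -0.0029  0.0529] width 0.107 F [-0.8 -2.4  0.7] grip 19.99922901391983
target [ 0.4542 -0.1098  0.052 ] tool shift now [-0.0029  0.1039  0.001 ] turn [ 0.001  0.    -0.   ] tool shift after turn [-0.0029  0.1039  0.0009]
```

Bar gripped (opening ≈9.4 mm). Pulling.

Request:
step_arm:
  commands:
    - [0,0,0.01,0,0,0,0]
    - [0,0,0.015,0,0,0,0]
    - [0,0,0.015,0,0,0,0]
    - [0,0,0.015,0,0,0,0]
    - [0,0,0.015,0,0,0,0]
    - [0,0,0.012,0,0,0,0]
    - [0,0,0.008,0,0,0,0]
    - [0,0,0.005,0,0,0,0]
    - [0,0,0,0,0,0,0]

```text
time_s: 5.05
tcp_pos: [0.4598, -0.1026, 0.0529]
orientation: [3.103, -0.487, -0.0]
force: [-1.0, -2.1, 1.6]
width: 0.103
grasp_force: 20.0
```

Request:
step_arm:
  commands:
    - [0,0,0.003,0,0,0,0]
    - [0,0,0.003,0,0,0,0]
    - [0,0,0.003,0,0,0,0]
    - [0,0,0,0,0,0,0]

```text
time_s: 5.45
tcp_pos: [0.4578, -0.1089, 0.0529]
orientation: [-3.101, 0.487, -0.002]
force: [4.5, 9.3, 3.0]
width: 0.102
grasp_force: 20.0
```

Request:
step_arm:
  commands:
    - [0,0,0.002,0,0,0,0]
    - [0,0,0.002,0,0,0,0]
    - [0,0,0,0,0,0,0]

```text
time_s: 5.75
tcp_pos: [0.4576, -0.1092, 0.0528]
orientation: [-3.094, 0.488, -0.004]
force: [13.8, 29.3, 2.9]
width: 0.102
grasp_force: 20.0
```

```bash
python3 go.py .015 .049 .2
```

```text
t 5.75 j [-0.49  0.26  2.    0.01  0.89  1.38] board pos [-0.2683 -0.003   0.0528] width 0.102 F [13.8 29.3  2.9] grip 19.99182879924774
target [0.4948 0.1765 0.2   ] tool shift now [-0.0524 -0.2846 -0.1447] turn [-0.009 -0.001 -0.002] tool shift after turn [-0.052  -0.2833 -0.1472]
```

The tray is at its stop: TCP at board x -0.268, 32 N. I'll relax, release, rise and go above lemon a.

Request:
step_arm:
  commands:
    - [0,0,-0.003,0,0,0,0]
    - [0,0,-0.003,0,0,0,0]
    - [0.25,0,0,0,0,0,0]
    - [0.25,0,0,0,0,0,0]
    - [0.25,0,0,-0.015,0,0,0]
    - [0.25,0,0,-0.03,0,0,0]
    - [0.25,0,0,-0.04,0,0,0]
    - [0.5,0,0,-0.04,0,0,0]
    - [1,0,0,-0.025,0,0,0]

```text
time_s: 6.65
tcp_pos: [0.4584, -0.1091, 0.2056]
orientation: [3.102, -0.488, 0.005]
force: [0.5, -0.1, 0.0]
width: 0.411
grasp_force: 0.0
```

Run:
```python
from go import *
plan([.015,.049,.2])
im=env.snapshot('wrist'); cv2.imwrite('pics/w2.png',im[:,:,::-1])
for l in ('lemon_half_a','tray_pull'):
  for d in env.recognise('wrist',l)[:3]: print(l,d['score'],d['rect'],inv(p,ray('wrist',*d['rect'][:2],.1)).round(4))
```

```text
t 6.65 j [-0.49 -0.    1.91 -0.    1.22  1.4 ] board pos [-0.2681 -0.0038  0.2056] width 0.411 F [ 0.5 -0.1  0. ] grip 0.0
target [0.4948 0.1765 0.2   ] tool shift now [-0.0529 -0.283   0.0052] turn [ 0.001 -0.003 -0.   ] tool shift after turn [-0.0528 -0.2831  0.0056]
```

Request:
step_arm:
  commands:
    - [1,-0.0075,-0.04,0,0,0,0]
    - [1,-0.0075,-0.04,0,0,0,0]
    - [1,-0.0075,-0.04,0,0,0,0]
    - [1,-0.0075,-0.04,0,0,0,0]
    - [1,-0.0075,-0.04,0,0,0,0]
    - [1,-0.0075,-0.04,0,0,0,0]
    - [1,-0.0075,-0.04,0,0,0,0]
    - [1,0,0,0,0,0,0]

```text
time_s: 7.6
tcp_pos: [0.4923, 0.1778, 0.2004]
orientation: [-3.104, 0.48, 0.006]
force: [1.0, -0.7, 0.4]
width: 1.002
grasp_force: 0.0
```

Run:
```python
from go import *
plan([.015,.049,.107])
for n in ('wrist','scene'):
  im=env.snapshot(n); cv2.imwrite(f'pics/{n}3.png',im[:,:,::-1])
  for l in ('lemon_half_a',):
    for d in env.recognise(n,l)[:3]: print(n,l,d['score'],np.round(d['rect']),inv(p,ray(n,*d['rect'][:2],.1)).round(4))
```

```text
t 7.6 j [0.12 0.13 1.79 0.   1.23 2.  ] board pos [0.0154 0.0519 0.2004] width 1.002 F [ 1.  -0.7  0.4] grip 0.0
target [0.4948 0.1765 0.107 ] tool shift now [0.0032 0.0004 0.0934] turn [0.    0.004 0.004] tool shift after turn [0.0029 0.0004 0.0934]
wrist lemon_half_a 0.9 [365.  66. 101. 107.] [[-0.0139 -0.0557  0.1   ]]
wrist lemon_half_a 0.8 [317. 237.  86.  84.] [[0.0123 0.0423 0.1   ]]
scene lemon_half_a 0.96 [248. 256.  28.  28.] [[-0.0103 -0.0454  0.1   ]]
scene lemon_half_a 0.56 [257. 299.  31.  36.] [[0.014  0.0487 0.1   ]]
```

View pics/wrist3.png

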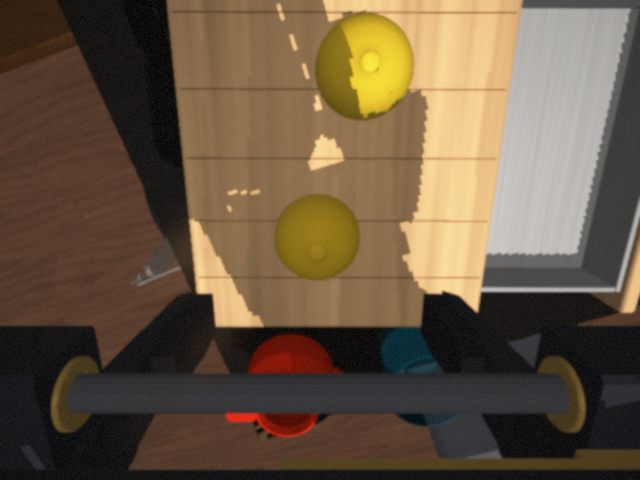

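The wrist view shows the tray well open on the right. Lemon a is at (317,237), between the fingers, and lemon b is at (365,66).

Request:
step_arm:
  commands:
    - [1,0.0055,0.002,0.02,0,0,0]
    - [1,0,0,0.025,0,0,0]
    - [1,0,0,0.02,0,0,0]
    - [1,0,0,0.018,0,0,0]
    - [1,0,0,0.01,0,0,0]
    - [1,0,0,0,0,0,0]
    - [0.4,0,0,0,0,0,0]
    - [0.4,0,0,0,0,0,0]
    - [0.4,0,0,0,0,0,0]
    - [0.4,0,0,0,0,0,0]
  newtons: 10

```text
time_s: 8.8
tcp_pos: [0.4987, 0.1709, 0.1105]
orientation: [-3.103, 0.487, -0.002]
force: [0.7, 0.8, 0.6]
width: 0.66
grasp_force: 0.2
```

Request:
step_arm:
  commands:
    - [0.4,0,0,-0.02,0,0,0]
    - [0.4,0,0,-0.03,0,0,0]
    - [0.4,0,0,0,0,0,0]

```text
time_s: 9.1
tcp_pos: [0.5009, 0.1712, 0.1639]
orientation: [-3.102, 0.486, -0.011]
force: [1.2, -0.0, 0.9]
width: 0.405
grasp_force: 0.0
```

```bash
python3 go.py -.157 .047 .15
```

```text
t 9.1 j [ 0.1   0.18  1.81 -0.    1.14  1.99] board pos [0.0118 0.0417 0.1639] width 0.405 F [ 1.2 -0.   0.9] grip 0.0
target [0.4441 0.0121 0.15  ] tool shift now [-0.0055  0.1689  0.0134] turn [-0.003 -0.007  0.001] tool shift after turn [-0.0053  0.1688  0.0139]
```

The fingers were still closing when I lifted. Looking again.

```bash
cat > look.py <<'E'
from go import *
plan([.014,.047,.1075])
for n in ('wrist','scene','side'):
  env.snapshot(n)
  for l in ('lemon_half_a',):
    for d in env.recognise(n,l)[:3]: print(n,l,round(d['score'],2),np.round(d['rect']),inv(p,ray(n,*d['rect'][:2],.1)).round(4)[0])
E
python3 look.py
```

```text
t 9.1 j [ 0.1   0.18  1.81 -0.    1.14  1.99] board pos [0.0118 0.0417 0.1639] width 0.405 F [ 1.2 -0.   0.9] grip 0.0
target [0.4964 0.1749 0.1075] tool shift now [-0.0057 -0.002   0.0564] turn [-0.003 -0.007  0.001] tool shift after turn [-0.0053 -0.0022  0.0564]
wrist lemon_half_a 0.96 [365.  80. 115. 121.] [-0.0112 -0.0525  0.1   ]
wrist lemon_half_a 0.77 [322. 278.  97. 101.] [0.0082 0.0453 0.1   ]
wrist lemon_half_a 0.21 [570. 169. 137. 339.] [-0.1128 -0.0122  0.1   ]
scene lemon_half_a 0.93 [261. 299.  32.  32.] [0.0072 0.0516 0.1   ]
scene lemon_half_a 0.61 [253. 261.  19.  19.] [-0.0137 -0.0302  0.1   ]
side lemon_half_a 0.59 [275. 299.  36.  34.] [0.0124 0.046  0.1   ]
```

Request:
step_arm:
  commands:
    - [1,0,0,-0.02,0,0,0]
    - [1,0,0,-0.015,0,0,0]
    - [1,0,0,0,0,0,0]
    - [1,0,0,0,0,0,0]

```text
time_s: 9.8
tcp_pos: [0.4979, 0.1707, 0.1939]
orientation: [3.103, -0.487, -0.001]
force: [-0.7, -0.4, -0.5]
width: 0.739
grasp_force: 0.0
```

```bash
python3 look.py
```

```text
t 9.8 j [0.1  0.14 1.79 0.   1.21 1.99] board pos [0.0104 0.0444 0.1939] width 0.739 F [-0.7 -0.4 -0.5] grip 0.0
target [0.4964 0.1749 0.1075] tool shift now [-0.0026 -0.0036  0.0864] turn [0.    0.001 0.   ] tool shift after turn [-0.0026 -0.0036  0.0864]
wrist lemon_half_a 0.87 [356.  79. 103. 106.] [-0.0108 -0.0544  0.1   ]
wrist lemon_half_a 0.73 [318. 253.  89.  88.] [0.0096 0.044  0.1   ]
scene lemon_half_a 0.9 [260. 298.  34.  31.] [0.008  0.0505 0.1   ]
scene lemon_half_a 0.75 [249. 255.  27.  27.] [-0.0131 -0.047   0.1   ]
scene lemon_half_a 0.64 [340. 171.  17.  10.] [-0.2713 -0.1675  0.1   ]
side lemon_half_a 0.75 [246. 269.  33.  21.] [-0.0001 -0.0405  0.1   ]
side lemon_half_a 0.66 [275. 299.  32.  34.] [0.0126 0.0455 0.1   ]
```

Request:
step_arm:
  commands:
    - [1,-0.0025,0.001,0.02,0,0,0]
    - [1,0,0,0.025,0,0,0]
    - [1,0,0,0.02,0,0,0]
    - [1,0,0,0.015,0,0,0]
    - [1,0,0,0.008,0,0,0]
    - [1,0,0,0,0,0,0]
    - [0,0,0,0,0,0,0]
    - [0,0,0,0,0,0,0]
    - [0,0,0,0,0,0,0]
    - [0,0,0,0,0,0,0]
    - [0,0,0,0,0,0,0]
    - [0,0,0,0,0,0,0]
  newtons: 10

```text
time_s: 11.3
tcp_pos: [0.4957, 0.1706, 0.1071]
orientation: [-3.103, 0.487, -0.001]
force: [-1.1, 1.5, 3.1]
width: 0.613
grasp_force: 10.0
```

Gripped at 54 mm, 10 N. Lifting and carrying it over the tray.

Request:
step_arm:
  commands:
    - [0,0,0,-0.01,0,0,0]
    - [0,0,0,-0.02,0,0,0]
    - [0,0,0,-0.02,0,0,0]
    - [0,0,0,0,0,0,0]

```text
time_s: 11.7
tcp_pos: [0.4975, 0.1708, 0.1599]
orientation: [-3.102, 0.486, -0.009]
force: [0.2, 0.9, -0.7]
width: 0.609
grasp_force: 10.0
```

```bash
python3 go.py -.158 .045 .15
```

```text
t 11.7 j [0.1  0.18 1.82 0.   1.14 1.99] board pos [0.0104 0.0447 0.1599] width 0.609 F [ 0.2  0.9 -0.7] grip 10.000002232845873
target [0.4457 0.0106 0.15  ] tool shift now [-0.0004  0.1684  0.0095] turn [-0.002 -0.005  0.   ] tool shift after turn [-0.0003  0.1684  0.0099]
```

Request:
step_arm:
  commands:
    - [0,0,0.018,0,0,0,0]
    - [0,0,0.03,0,0,0,0]
    - [0,0,0.04,0,0,0,0]
    - [0,0,0.04,0,0,0,0]
    - [0,0,0.025,0,0,0,0]
    - [0,0,0.015,0,0,0,0]
    - [0,0,0,0.02,0,0,0]
    - [0,0,0,0.025,0,0,0]
    - [0,0,0,0.02,0,0,0]
    - [0,0,0,0,0,0,0]

```text
time_s: 12.7
tcp_pos: [0.4414, 0.0111, 0.0889]
orientation: [-3.103, 0.487, 0.01]
force: [-0.4, 1.0, -0.4]
width: 0.612
grasp_force: 10.0
```

Request:
step_arm:
  commands:
    - [0.76,0,0,0,0,0,0]
    - [0.76,0,0,0,0,0,0]
    - [0.76,0,0,0,0,0,0]
    - [0.76,0,0,-0.025,0,0,0]
    - [0.76,0,0,-0.04,0,0,0]
    - [1,0,0,-0.04,0,0,0]

```text
time_s: 13.3
tcp_pos: [0.4437, 0.0107, 0.1984]
orientation: [-3.104, 0.487, 0.0]
force: [0.4, -0.3, -0.6]
width: 0.832
grasp_force: 0.0
```

```bash
sed -i 's/^plan.*/plan([-.010,-.048,.2])/' look.py; python3 look.py
```

```text
t 13.3 j [-0.24 -0.05  1.98  0.    1.21  1.64] board pos [-0.1584  0.0469  0.1984] width 0.832 F [ 0.4 -0.3 -0.6] grip 0.0
target [0.5795 0.123  0.2   ] tool shift now [ 0.0949 -0.1484 -0.0016] turn [-0.  0.  0.] tool shift after turn [ 0.0949 -0.1484 -0.0016]
wrist lemon_half_a 0.77 [318. 221.  68.  70.] [-0.1586  0.0227  0.1   ]
wrist lemon_half_a 0.7 [ 54.  76. 108. 102.] [-0.0106 -0.0607  0.1   ]
wrist lemon_half_a 0.42 [609. 264.  62.  98.] [-0.3463  0.051   0.1   ]
scene lemon_half_a 0.94 [345. 287.  31.  30.] [-0.1301  0.0965  0.1   ]
scene lemon_half_a 0.56 [249. 257.  28.  28.] [-0.0112 -0.0409  0.1   ]
side lemon_half_a 0.86 [244. 263.  34.  30.] [-0.0073 -0.0542  0.1   ]
side lemon_half_a 0.65 [342. 278.  30.  30.] [-0.1006  0.0906  0.1   ]
```

Lemon a is in the tray. On to lemon b, with a small dodge in x and y.

Request:
step_arm:
  commands:
    - [1,0.019,-0.03,0,0,0,0]
    - [1,0.019,-0.03,0,0,0,0]
    - [1,0.019,-0.03,0,0,0,0]
    - [1,0.019,-0.03,0,0,0,0]
    - [1,0.019,-0.028,0,0,0,0]
    - [1,0,0,0,0,0,0]
    - [1,0,0,0,0,0,0]

```text
time_s: 14.3
tcp_pos: [0.5787, 0.1226, 0.1945]
orientation: [3.103, -0.485, -0.006]
force: [-0.6, -0.8, -0.4]
width: 0.999
grasp_force: 0.0
```

```bash
sed -i 's/^plan.*/plan([-.010,-.048,.1065])/' look.py; python3 look.py
```

```text
t 14.3 j [ 0.01  0.28  1.62 -0.    1.25  1.89] board pos [-0.0106 -0.0473  0.1945] width 0.999 F [-0.6 -0.8 -0.4] grip 0.0
target [0.5795 0.123  0.1065] tool shift now [ 0.0011 -0.0007  0.088 ] turn [0.001 0.004 0.001] tool shift after turn [ 0.0007 -0.0006  0.088 ]
wrist lemon_half_a 0.81 [317. 240.  89.  84.] [-0.0115 -0.0555  0.1   ]
wrist lemon_half_a 0.75 [495. 323.  59.  54.] [-0.1287  0.0011  0.1   ]
scene lemon_half_a 0.88 [343. 287.  28.  30.] [-0.1267  0.0955  0.1   ]
scene lemon_half_a 0.75 [247. 257.  29.  30.] [-0.0082 -0.0438  0.1   ]
side lemon_half_a 0.86 [245. 263.  32.  30.] [-0.0072 -0.0528  0.1   ]
side lemon_half_a 0.66 [344. 276.  32.  26.] [-0.1063  0.0888  0.1   ]
```

Request:
step_arm:
  commands:
    - [1,0.003,0,0.02,0,0,0]
    - [1,0,0,0.025,0,0,0]
    - [1,0,0,0.02,0,0,0]
    - [1,0,0,0.015,0,0,0]
    - [1,0,0,0.008,0,0,0]
    - [1,0,0,0,0,0,0]
    - [0,0,0,0,0,0,0]
    - [0,0,0,0,0,0,0]
    - [0,0,0,0,0,0,0]
    - [0,0,0,0,0,0,0]
    - [0,0,0,0,0,0,0]
    - [0,0,0,0,0,0,0]
  newtons: 10

```text
time_s: 15.8
tcp_pos: [0.583, 0.1215, 0.1093]
orientation: [-3.103, 0.487, -0.001]
force: [-0.7, -0.1, 2.2]
width: 0.611
grasp_force: 10.0
```

Request:
step_arm:
  commands:
    - [0,0,0,-0.01,0,0,0]
    - [0,0,0,-0.02,0,0,0]
    - [0,0,0,-0.02,0,0,0]
    - [0,0,0,0,0,0,0]

```text
time_s: 16.2
tcp_pos: [0.5847, 0.1215, 0.1622]
orientation: [-3.103, 0.487, -0.009]
force: [0.6, 0.8, -1.0]
width: 0.613
grasp_force: 10.0
```

```bash
python3 go.py -.158 -.045 .15
```

```text
t 16.2 j [0.01 0.33 1.63 0.   1.18 1.89] board pos [-0.0098 -0.0534  0.1622] width 0.613 F [ 0.6  0.8 -1. ] grip 9.999937482643872
target [ 0.5313 -0.017   0.15  ] tool shift now [-0.0084  0.1482  0.0119] turn [-0.002 -0.006  0.   ] tool shift after turn [-0.0084  0.1482  0.0122]
```

Request:
step_arm:
  commands:
    - [0,-0.001,0.018,0,0,0,0]
    - [0,-0.001,0.03,0,0,0,0]
    - [0,-0.001,0.04,0,0,0,0]
    - [0,-0.001,0.03,0,0,0,0]
    - [0,-0.001,0.02,0,0,0,0]
    - [0,0,0.01,0,0,0,0]
    - [0,0,0,0.02,0,0,0]
    - [0,0,0,0.025,0,0,0]
    - [0,0,0,0.022,0,0,0]
    - [0,0,0,0,0,0,0]

```text
time_s: 17.2
tcp_pos: [0.5295, -0.0173, 0.0881]
orientation: [-3.103, 0.487, 0.012]
force: [-0.6, -0.5, -0.9]
width: 0.616
grasp_force: 10.0
```

Request:
step_arm:
  commands:
    - [0.76,0,0,0,0,0,0]
    - [0.76,0,0,0,0,0,0]
    - [0.76,0,0,0,0,0,0]
    - [0.76,0,0,-0.025,0,0,0]
    - [0.76,0,0,-0.04,0,0,0]
    - [1,0,0,-0.04,0,0,0]
    - [1,0,0,-0.04,0,0,0]
    - [1,0,0,0,0,0,0]
    - [1,0,0,0,0,0,0]

```text
time_s: 18.1
tcp_pos: [0.5334, -0.018, 0.2386]
orientation: [3.103, -0.486, 0.006]
force: [0.3, -0.0, -0.6]
width: 1.0
grasp_force: 0.0
```

Run:
```python
from go import *
plan([-.158,-.045,.2])
for n in ('scene','wrist'):
  im=env.snapshot(n); cv2.imwrite(f'pics/{n}4.png',im[:,:,::-1])
  for l,z in (('lemon_half_a',.036),('tray_pull',.047),('juice_jug',.037),('cup',.042),('apple',.036),('spice',.053)):
    for d in env.recognise(n,l)[:2]: print(n,l,round(d['score'],2),np.round(d['rect']),inv(p,ray(n,*d['rect'][:2],z)).round(3)[0])
a=cv2.imread('pics/scene4.png')[110:440,170:450]; b=cv2.imread('pics/wrist4.png')
cv2.imwrite('pics/end.png',np.hstack([cv2.resize(a,(360,424)),cv2.resize(b,(440,424))]))
```

```text
t 18.1 j [-0.26  0.1   1.73  0.    1.3   1.63] board pos [-0.1583 -0.0472  0.2386] width 1.0 F [ 0.3 -0.  -0.6] grip 0.0
target [ 0.5313 -0.017   0.2   ] tool shift now [-0.0024 -0.0003  0.0386] turn [-0.    -0.004  0.   ] tool shift after turn [-0.0022 -0.0003  0.0386]
scene lemon_half_a 0.88 [343. 285.  26.  30.] [-0.155  0.05   0.036]
scene lemon_half_a 0.65 [322. 252.  25.  26.] [-0.158 -0.039  0.036]
scene tray_pull 0.56 [342. 265. 113. 117.] [-0.172  0.015  0.047]
scene juice_jug 0.65 [286. 400.  67.  58.] [0.038 0.205 0.037]
scene cup 0.68 [338. 351.  42.  53.] [-0.075  0.169  0.042]
scene spice 0.78 [337. 158.  18.  38.] [-0.314 -0.254  0.053]
wrist lemon_half_a 0.76 [318. 306.  54.  58.] [-0.16   0.044  0.036]
wrist lemon_half_a 0.6 [317. 208.  63.  57.] [-0.158 -0.051  0.036]
wrist tray_pull 0.95 [345. 248. 216. 247.] [-0.183 -0.018  0.047]
wrist juice_jug 0.69 [156. 443.  55.  53.] [0.015 0.206 0.037]
wrist cup 0.94 [225. 442.  78.  56.] [-0.061  0.199  0.042]
wrist apple 0.72 [582. 319.  93.  45.] [-0.413  0.057  0.036]
wrist apple 0.54 [343. 248. 215. 250.] [-0.182 -0.015  0.036]
```

View pics/end.png

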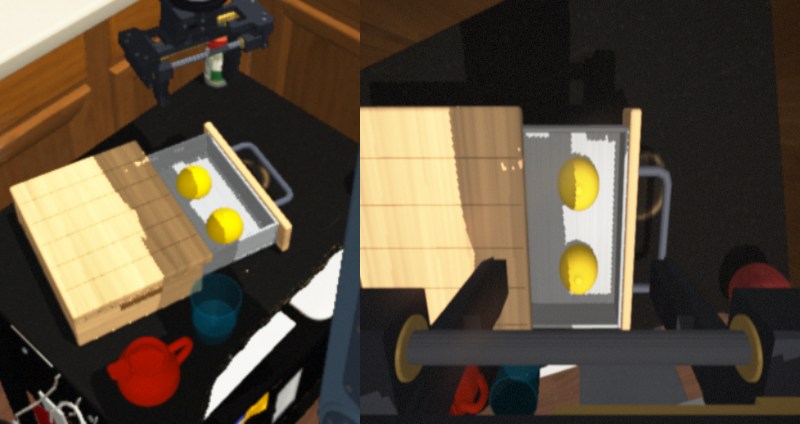

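Both lemons lie inside the open tray, at wrist (318,306) and (317,208). The jug, cup, apple and spice jar are where they were. One last check on the bar (wrist ≈(444,260)), then I hand in.

Run:
```python
from go import *
g=cv2.imread('pics/wrist4.png')[255:265,400:480].astype(float); print(g.mean((0,2)).round().astype(int).tolist())
for c in (440,444,448): print(inv(p,ray('wrist',c,260,.047)).round(4)[0])
```

```text
[140, 81, 40, 28, 29, 27, 30, 29, 31, 29, 28, 29, 26, 25, 22, 17, 16, 17, 15, 17, 18, 18, 20, 22, 28, 27, 27, 29, 30, 30, 30, 28, 30, 29, 31, 37, 51, 65, 78, 88, 95, 104, 110, 115, 114, 108, 97, 78, 53, 34, 30, 31, 29, 29, 30, 29, 28, 29, 28, 29, 29, 28, 28, 27, 28, 29, 30, 27, 29, 29, 27, 28, 27, 29, 27, 31, 28, 29, 30, 29]
[-0.267  -0.0072  0.047 ]
[-0.2706 -0.0072  0.047 ]
[-0.2741 -0.0072  0.047 ]
```

The bar is at column ≈442, which is board x -0.269. The tray is still at its stop.

```bash
python3 -c "
from cell import env
print(env.close_job())"
```

```text
the job is handed in; nothing more can be done
None
```

The job is handed in (no verdict was returned): at the last look the tray was at its stop with both lemon halves inside it, and the jug, cup, apple and spice jar showed no visible shift.

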